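Tag the finds basket and hold it over the ultrasonic cleaner to drain

ROBOT

A 7-joint arm with a two-finger parallel gripper is mounted at the origin on the work surface. World frame = base frame: x ahead of the robot, y to its left, z up, the work surface at z = 0. Lengths are in m, angles in rad, forces in N, time in s.
With the tool pointing down it reaches from about 0.4 to 0.85 m from the base axis. Payload 10.4 kg.
Tool frame: the origin (TCP) lies between the finger pads, 19 mm behind the fingertips; this is the grasp point; z points along the fingers, y is the line along which they close (so a half turn about z gives the same grasp; the last joint's range is limited). The gripper opens to 85 mm and grips with 20 to 120 N. Pads are 22 mm wide; open, the fingers measure 114 mm over their backs; the gripper's body (76 mm by 85 mm) begins 54 mm behind the grasp point. The pads swing forward as they close: fully open they stand 13 mm farther back than shut.
Start: joints at [1.305, 0.332, -0.065, 1.46, 0.022, 1.35, -0.088], TCP at [0.15, -0.607, 0.25] pointing down, gripper open.
Joint ranges: [-2.6, 2.6], [-0.5, 2.12], [-1.47, 1.34], [0.16, 2.42], [-1.27, 4.41], [0.06, 2.06], [-2.6, 2.6]. Speed limits (rad/s): [2.22, 2.22, 2.79, 2.79, 3.14, 3.14, 3.14].

INTERFACE

Orientations are given as a unit quaternion [x, y, z, w].
In Python, from workcell import get_obs, optics, workorder gives the robot as it stands.
- The arm moves only by the tool jog_arm, never from a script. Its argument "increments" is a list of rows, each a list of 7 numbers: the shift along the tool's x, y, z in m, then the turn, a rotation vector about the tool's x, y, z in rad, then the opening, from -1 (shut) to 1 (fully open). A call has 1 to 5 rows; each row is the pose to reach, as a shift and turn from the pose commanded when the call began, along the tool's axes at that moment; what a row does not reach only later rows make up. A row lasts 1/12 s, in which the tool goes at most 41.7 mm and 7.16 degrees, less where a joint would pass 70% of its speed; a pose out of reach is approached as far as the arm can. A call with a gripper value outside its range is refused whole. The fingers move at their own pace and stop on an object; "grip_force" is the grip in N (left out, the last holds). Time passes only in rows, so rows that repeat a pose let the fingers close. It gives the time, the measured TCP pose, the force, the opening and the grip force at its end, in the units of the state.
- get_obs(): the state, without advancing time (a new reading comes with each control period).
- optics.camera(name): name is "side" or "top" or "wrist"; returns a dict with "color" (384x512x3 uint8, red, green, blue), "depth" (384x512 float32, m along the optical axis (not along the pixel's ray), 0 where there is no reading), "K" (3x3 intrinsics, pixels), "k1" (the pictures are not rectified: a ray, as slopes to the right and down, at radius r is drawn at 1 + k1 r^2 times it, then the intrinsics apply), "R" (3x3) and "t" (3): a world point X has camera coordinates R X + t. Camera axes: x right, y down, z forward; pixel columns grow to the right and rows downward; lengths in m; the calibration is good to about 2 mm. A picture is of the moment at which its call begins.
- workorder.hand_in(): hands the job in; it is judged then, once.
The state is a dict: "clock": time; "joint_pos": joint angles; "joint_velocities": joint speeds; "tau": joint torques, N m; "position": TCP position; "ee_rot": TCP orientation; "ft_force": force on the tool from outside, world axes, zero at the start; "torque": the same for the moment, N m; "grip_width": opening from 0.0 (shut) to 1.0 (fully open); "grasp_force": force on a finger pad.
Only numpy, scipy, OpenCV 4.12 (cv2) and the standard library are available. Lean on these libraries where they do the work, as an engineer would, in place of code of your own. Each camera call takes 0.05 s, during which the arm holds its last target. There are 200 camera calls.

TASK

The sherds in the ultrasonic cleaner are washed. Take the tall tag from the wooden block and hang it by its hole on the hook at the end of the wire basket, so that the label travels with its finds; then lift the basket by the black grip of its bail out of the tank, keeping it level, and hold it level and still just above the tank to drain, with the whole basket clear of the rim, the tag hanging on its hook and all three sherds inside. Finish while still holding it there, and leave everything else where it is.

Things in the scene. Friction and masses are not known exactly. Their poses are not given: they have to be found in the camera images.
- cleaner: Bench ultrasonic cleaner, a stainless box 154 mm (its x) by 174 mm (its y) and 138 mm high, fixed to the table. Origin: centre of its underside; z up; control panel on its -x side. Its open tank is 130 mm (x) by 150 mm (y) inside and 65 mm deep, empty of water, in the middle of the top; the rim is 12 mm wide and flat.
- tank_mouth (a point): Centre of the cleaner's tank opening, at the height of the rim (138 mm above the table); axes as the cleaner.
- basket: Loose steel wire basket 118 (x) x 136 (y) x 55 mm, 0.3 to 0.5 kg plus sherds, in the tank with 4 to 9 mm of play. Origin: centre of its underside; axes at first as the cleaner's. It hangs by two wire ears at its y ends that lie on the rim, so its underside starts 55 mm below the rim. A fixed wire bail arches over it in its x-z plane; a 5 mm wire tag hook stands on the +y ear only.
- bail_grip (a point): Centre of the black plastic grip on the top of the basket's bail: a bar 66 mm along the basket's x, 14 mm wide (y), 20 mm high, 125 mm above the basket's origin and 70 mm above the rim. Free all round and above. Axes as the basket.
- tag_hook (a point): Lowest point (trough, on the wire axis) of the basket's tag hook, 112 mm along the basket's +y and 73 mm above its origin: about 25 mm outside the cleaner's side, 18 mm above the rim. Inward (-y) the wire rises 4 mm over 22 mm, then drops to the ear; outward (+y) it rises to the tip. Axes as the basket.
- hook_tip (a point): Free outer end of the tag hook (wire axis): 18 mm farther out (+y of the basket) and 9 mm higher than the trough; a straight 5 mm wire from trough to tip, in the basket's y-z plane. A tag is slid on over the tip towards -y.
- tall_tag: Loose aluminium tag, a flat plate 36 mm wide (its x), 5 mm thick (its y) and 60 mm tall (its z), about 24 g, standing upright in one of the two slots of the tag block. Origin: middle of its lower edge. It has a round hole of 16 mm, through along y.
- tall_tag_hole (a point): Centre of the tall tag's hole: 46 mm above its lower edge, 14 mm below its upper edge.
- short_tag: Bystander: the other tag in the block, of another batch, the same make but 32 mm wide, 5 mm thick and 42 mm tall. Origin: middle of its lower edge.
- tag_block: Fixed wooden block 70 mm (its x) by 110 mm (its y) by 28 mm high; origin: centre of its underside. Two slots run along its x at y = +26 mm and y = -26 mm, 7 mm wide and 14 mm deep (floor 14 mm above the table); one tag stands in each (which in which varies), its x along the slot.
- sherd_a: Loose potsherd in the basket, a curved piece 50 x 36 x 12 mm, about 45 g. Origin: centre of its underside.
- sherd_b: Loose potsherd in the basket, 44 x 40 x 12 mm. Origin: centre of its underside.
- sherd_c: Loose potsherd in the basket, 48 x 34 x 11 mm. Origin: centre of its underside.
- brush: Bystander: a brush 170 mm long, lying on the table between the cleaner and the tag block.
- bottle: Bystander: clear plastic bottle with a cap, 72 mm across, 210 mm high, standing. Origin: centre of its underside.
- cup: Bystander: white plastic cup, 66 mm across, 75 mm high, standing. Origin: centre of its underside.
- towel_roll: Bystander: paper towel roll 110 mm across, 220 mm high, standing on end. Origin: centre of its underside.
- cleaner_lid: Bystander: the cleaner's steel lid, 152 x 172 x 16 mm with a knob to 40 mm, lying on the table. Origin: centre of its underside.
- table_sherd: Bystander: a larger potsherd 75 x 55 x 15 mm lying on the table. Origin: centre of its underside.
There are look-alikes about, which are no part of the job. Leave any green look-alike of the sherd_b alone.

How it is judged:
On the way:
1. the tall tag hangs by its hole on the basket's hook, let go (x of tall_tag_hole in the frame of tag_hook between -0.012 and 0.012 m and y of tall_tag_hole in the frame of tag_hook between -0.026 and 0.014 m and z of tall_tag_hole in the frame of tag_hook between -0.014 and 0.005 m and angle between tall_tag's own z axis and vertical below 0.6 rad and contact force between tall_tag and basket above 0.05 N and contact force between tall_tag and the arm below 0.02 N and contact force between tall_tag and the fingers below 0.02 N and z of basket in the frame of tank_mouth below -0.04 m), for 0.3 s.
At the end, for the whole second after the job is handed in: Basket held by its bail grip (TCP within 50 mm of it) over the tank (within 50 mm), underside 8 to 150 mm above the rim, level within 0.10 rad, still (20 mm/s, 0.15 rad/s), not touching the cleaner; tall tag hanging on the hook, free of hand and cleaner; three sherds inside (z of basket in the frame of tank_mouth between 0.008 and 0.15 m and horizontal distance between basket and tank_mouth below 0.05 m and angle between basket's own z axis and vertical below 0.1 rad and linear speed of basket below 0.02 m/s and angular speed of basket below 0.15 rad/s and contact force between basket and the fingers above 2 N and distance between the grasp point and bail_grip below 0.05 m and contact force between each of basket, tall_tag and cleaner below 0.05 N and x of tall_tag_hole in the frame of tag_hook between -0.012 and 0.012 m and y of tall_tag_hole in the frame of tag_hook between -0.026 and 0.014 m and z of tall_tag_hole in the frame of tag_hook between -0.014 and 0.005 m and angle between tall_tag's own z axis and vertical below 0.6 rad and contact force between tall_tag and basket above 0.05 N and contact force between tall_tag and the arm below 0.02 N and contact force between tall_tag and the fingers below 0.02 N and x of sherd_a in the frame of basket between -0.06 and 0.06 m and y of sherd_a in the frame of basket between -0.069 and 0.069 m and z of sherd_a in the frame of basket between -0.004 and 0.05 m and x of sherd_b in the frame of basket between -0.06 and 0.06 m and y of sherd_b in the frame of basket between -0.069 and 0.069 m and z of sherd_b in the frame of basket between -0.004 and 0.05 m and x of sherd_c in the frame of basket between -0.06 and 0.06 m and y of sherd_c in the frame of basket between -0.069 and 0.069 m and z of sherd_c in the frame of basket between -0.004 and 0.05 m); the arm keeps its last pose, push and grip.
It fails at once if the basket is tipped by more than 0.35 rad (angle between basket's own z axis and vertical above 0.35 rad).
It fails at once if a bystander (short tag, brush, bottle, cup, towel roll, lid or sherd on the table) is moved by more than 30 mm (distance of any of short_tag, brush, bottle, cup, towel_roll, cleaner_lid, table_sherd from where it was at the start of the episode above 0.03 m).
It also fails if it takes over 64 s, if anything falls off the work surface, if the arm or the gripper's body presses on something with over 40 N, if the wrist force passes 120 N, or if a joint passes its speed limit or range.

## Working session

There is one attempt and no reset: what is moved stays moved. The work goes in short steps, Python scripts to look and compute and a tool call to move; the robot and the scene stay as the last step left them, time stands still between calls to the robot, and variables do not carry over. Pictures are saved under pics/ and viewed, at most 10 in all, crops included, and the job is handed in when it is done.

Besides the shell and the picture viewer there is one more tool, called by a JSON object that holds its "name" and its "arguments", one argument or row to a line. jog_arm: Moves the arm, as the interface text tells. Its arguments: {"type":"object","properties":{"increments":{"type":"array"},"grip_force":{"type":"number"}},"required":["increments"]}

```bash
ls; mkdir -p pics; cat > h.py <<'E'
import numpy as np, cv2, pickle
from workcell import get_obs, optics
from scipy.spatial.transform import Rotation as Ro
def shot(name,tag):
    c=optics.camera(name); pickle.dump(c,open(f'{tag}.pkl','wb')); return c
def load(tag): return pickle.load(open(f'{tag}.pkl','rb'))
def ray(c,uv):
    K=c['K']; d=np.array([(uv[0]-K[0,2])/K[0,0],(uv[1]-K[1,2])/K[1,1]]); s=d.copy()
    for _ in range(20): s=d/(1+c['k1']*(s@s))
    r=np.array([s[0],s[1],1]); R=np.array(c['R']); return -R.T@np.array(c['t']), R.T@r
def proj(c,X):
    p=np.array(c['R'])@X+c['t']; s=p[:2]/p[2]; s=s*(1+c['k1']*(s@s)); return c['K'][:2,:2]@s+c['K'][:2,2]
def atz(c,uv,z):
    o,d=ray(c,uv); return o+d*(z-o[2])/d[2]
def dep(c,uv):
    o,d=ray(c,uv); return o+d*c['depth'][int(round(uv[1])),int(round(uv[0]))]
def tri(obs):
    A=np.zeros((3,3));b=np.zeros(3);L=[]
    for c,uv in obs:
        o,d=ray(c,uv); d=d/np.linalg.norm(d); P=np.eye(3)-np.outer(d,d); A+=P;b+=P@o; L.append((o,P))
    X=np.linalg.solve(A,b); return X,[float(np.linalg.norm(P@(X-o))) for o,P in L]
def togo(X,yaw=None):
    "shift in tool axes from measured TCP to world X"
    s=get_obs(); R=Ro.from_quat(s['ee_rot']); return R.inv().apply(np.array(X)-s['position'])
E
python3 - <<'E'
from h import *
s=get_obs(); print({k:np.round(v,3) for k,v in s.items()})
a=shot('top','top0');b=shot('side','side0')
for n,c in(('top',a),('side',b)):
    print(n,np.round(c['K'],1).tolist(),c['k1'],np.round(c['R'],3).tolist(),np.round(c['t'],3))
im=np.vstack([a['color'],b['color']])[:,:,::-1]
cv2.imwrite('pics/a.png',cv2.resize(a['color'][:,:,::-1],(800,600),interpolation=cv2.INTER_CUBIC))
cv2.imwrite('pics/b.png',cv2.resize(b['color'][:,:,::-1],(800,600),interpolation=cv2.INTER_CUBIC))
E
```

```text
pics
{'clock': np.float64(0.0), 'joint_pos': array([ 1.305,  0.333, -0.065,  1.461,  0.022,  1.35 , -0.088]), 'joint_velocities': array([-0.001,  0.   ,  0.001, -0.   ,  0.001, -0.   , -0.001]), 'tau': array([ 1.0000e-03, -6.2545e+01,  5.0000e-02, -3.9161e+01,  1.6000e-02,
        1.0000e-02,  0.0000e+00]), 'position': array([ 0.15 , -0.606,  0.249]), 'ee_rot': array([ 0.993,  0.121, -0.   , -0.001]), 'ft_force': array([0.13 , 0.683, 0.369]), 'torque': array([ 0.007, -0.007, -0.035]), 'grasp_force': np.float64(0.0), 'grip_width': np.float64(1.001)}
top [[371.5, 0.0, 256.1], [0.0, 371.5, 190.7], [0.0, 0.0, 1.0]] -0.11870994408222373 [[0.027, -1.0, 0.01], [-0.994, -0.027, -0.103], [0.103, -0.007, -0.995]] [0.024 0.525 1.328]
side [[368.2, 0.0, 252.5], [0.0, 368.2, 180.3], [0.0, 0.0, 1.0]] 0.0047332689744534065 [[0.984, -0.179, -0.018], [-0.144, -0.726, -0.673], [0.108, 0.664, -0.74]] [-0.522  0.203  1.039]
```

View pics/a.png

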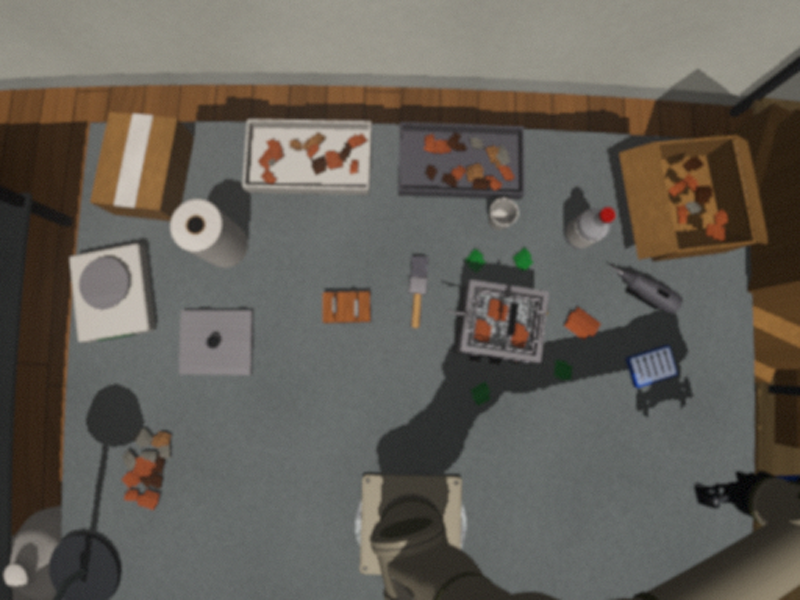

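View pics/b.png

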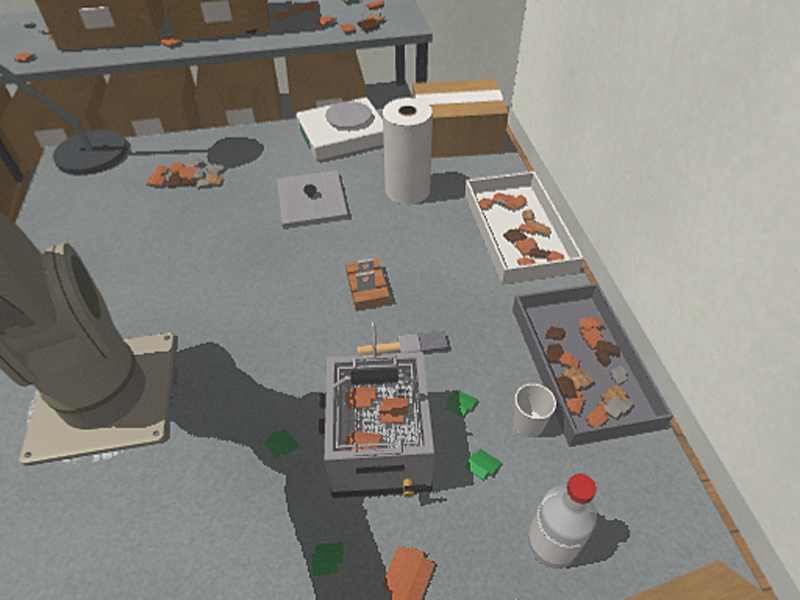

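The top view shows the cleaner at (504,322), with the bail grip at (513,320) and the hook wire to its left at (450,284). The block is at (347,306), with the brush between them at (417,290). The side view shows two upright tags in the block, at about (364,265) and (367,283), and the hook at (375,337). Next I'll enlarge crops of both.

```bash
python3 - <<'E'
from h import *
a=load('top0');b=load('side0')
def crop(c,x,y,w,h,f): return cv2.resize(c['color'][y:y+h,x:x+w,::-1],(w*f,h*f),interpolation=cv2.INTER_CUBIC)
A=crop(a,200,150,160,100,5) # 800x500
B1=crop(b,200,150,100,150,4)
cv2.imwrite('pics/c.png',A); cv2.imwrite('pics/d.png',B1)
f=1/1.5625
for n,c,p in [('cleaner rim',a,(466,322)),('grip',a,(513,320)),('blk',a,(347,306)),('block s',b,(370,300)),('grip s',b,(375,375)),('tag1',b,(366,283)),('tag2',b,(364,268))]:
    print(n,np.round(dep(c,np.array(p)*f),3))
E
```

```text
cleaner rim [ 0.466 -0.103  0.137]
grip [ 0.467 -0.189  0.213]
blk [0.503 0.162 0.027]
block s [0.501 0.109 0.023]
grip s [ 0.472 -0.193  0.216]
tag1 [0.498 0.135 0.046]
tag2 [0.501 0.183 0.039]
```

View pics/c.png

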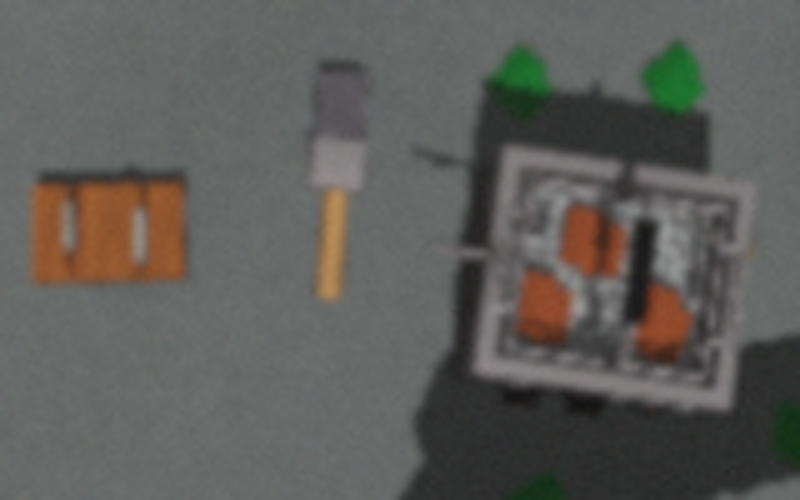

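View pics/d.png

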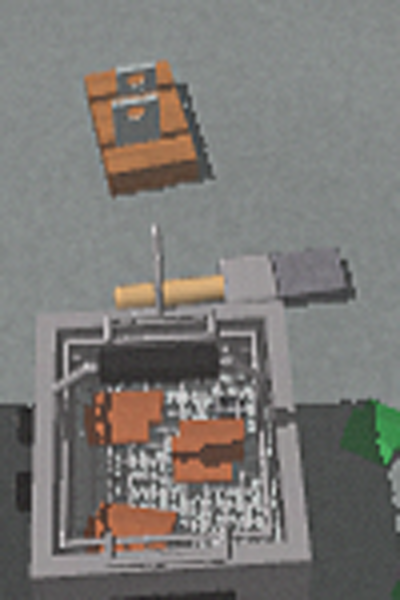

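```bash
python3 - <<'E'
from h import *
a=load('top0');b=load('side0')
T=lambda u,v:(a,np.array([200+(u+.5)/5-.5,150+(v+.5)/5-.5]))
S=lambda u,v:(b,np.array([200+(u+.5)/4-.5,150+(v+.5)/4-.5]))
for n,o in dict(near=[T(140,237),S(132,101)],far=[T(69,225),S(137,68)],tip=[T(434,250),S(155,228)],grip=[T(643,270),S(160,350)]).items():
    X,e=tri(o);print(n,np.round(X,4),np.round(e,4))
print('block corners',[np.round(atz(*T(*p),.028)[:2],4).tolist() for p in[(35,183),(186,183),(186,282),(32,283)]])
print('rim corners',[np.round(atz(*T(*p),.138)[:2],4).tolist() for p in[(503,145),(757,184),(733,411),(472,375)]])
print('rim side',[np.round(atz(*S(*p),.138)[:2],4).tolist() for p in[(36,315),(287,315),(312,555),(30,575)]])
print('block side',[np.round(atz(*S(*p),.028)[:2],4).tolist() for p in[(85,76),(169,62),(199,158),(110,176)]])
print('near ends .074',[np.round(atz(*S(*p),.074)[:2],4).tolist() for p in[(108,103),(157,98)]])
print('far ends .056',[np.round(atz(*S(*p),.056)[:2],4).tolist() for p in[(117,70),(158,65)]])
E
```

```text
near [0.4952 0.1382 0.0714] [0.0001 0.0001]
far [0.5049 0.1906 0.053 ] [0.001 0.001]
tip [ 0.4853 -0.0607  0.1642] [0.0012 0.0012]
grip [ 0.4713 -0.1876  0.2188] [0.0008 0.0008]
block corners [[0.5362, 0.2193], [0.5392, 0.109], [0.467, 0.1067], [0.4631, 0.2186]]
rim corners [[0.5584, -0.1083], [0.5368, -0.2818], [0.3835, -0.2659], [0.4035, -0.09]]
rim side [[0.4051, -0.0937], [0.5586, -0.1236], [0.5382, -0.2815], [0.3848, -0.2641]]
block side [[0.4647, 0.2144], [0.5351, 0.2169], [0.5413, 0.1084], [0.4706, 0.1037]]
near ends .074 [[0.4767, 0.1373], [0.5144, 0.1352]]
far ends .056 [[0.4896, 0.1886], [0.5226, 0.1877]]
```

The candidates are the near tag at crop d (132,101) and the far tag at (137,68). The near tag's top edge measures z≈0.072 and about 38 mm wide, so it is the tall one. The far tag measures z≈0.053 and about 33 mm wide, so it is the short one. The tip and grip heights (0.164 and 0.219) also fit the text. I'll confirm in the wrist view.

Next I'll plan the approach.

```bash
cat >> h.py <<'E'
def plan(W,n=5):
    "W: list of (x,y,z,toolx angle deg); print last row of each call; rows are linear fractions"
    for p,q in zip(W,W[1:]):
        t=np.radians(p[3]);c,s=np.cos(t),np.sin(t)
        d=np.array(q[:3])-np.array(p[:3]); v=[c*d[0]+s*d[1], s*d[0]-c*d[1], -d[2]]
        r=-np.radians(q[3]-p[3])
        print(np.round(v,4),'rz',round(r,4),'mm/row',round(1e3*np.linalg.norm(d)/n,1),'deg/row',round((q[3]-p[3])/n,2))
def yaw():
    s=get_obs(); R=Ro.from_quat(s['ee_rot']).as_matrix(); return (*s['position'],np.degrees(np.arctan2(R[1,0],R[0,0])))
E
python3 - <<'E'
from h import *
print(np.round(yaw(),3))
plan([(.15,-.606,.249,13.9),(.27,-.47,.33,34),(.38,-.31,.36,54),(.45,-.13,.36,74),(.48,.05,.33,92)])
E
```

```text
[ 0.15  -0.606  0.249 13.915]
[ 0.1492 -0.1032 -0.081 ] rz -0.3508 mm/row 39.7 deg/row 4.02
[ 0.1807 -0.0711 -0.03  ] rz -0.3491 mm/row 39.3 deg/row 4.0
[ 0.1868 -0.0492 -0.    ] rz -0.3491 mm/row 38.6 deg/row 4.0
[ 0.1813 -0.0208  0.03  ] rz -0.3142 mm/row 37.0 deg/row 3.6
```

{"name": "jog_arm", "arguments": {
  "increments": [
    [0.03, -0.02, -0.016, 0, 0, -0.07, 1],
    [0.06, -0.041, -0.032, 0, 0, -0.14, 1],
    [0.09, -0.062, -0.048, 0, 0, -0.21, 1],
    [0.12, -0.082, -0.065, 0, 0, -0.28, 1],
    [0.149, -0.103, -0.081, 0, 0, -0.35, 1]
  ]
}}

```text
clock: 0.52
position: [0.2711, -0.4692, 0.3316]
ee_rot: [0.956, 0.294, -0.0, -0.0]
ft_force: [1.8, -0.3, -0.6]
grip_width: 0.997
grasp_force: 0.0
```

{"name": "jog_arm", "arguments": {
  "increments": [
    [0.036, -0.014, -0.006, 0, 0, -0.07, 1],
    [0.072, -0.028, -0.012, 0, 0, -0.14, 1],
    [0.108, -0.043, -0.018, 0, 0, -0.21, 1],
    [0.145, -0.057, -0.024, 0, 0, -0.28, 1],
    [0.181, -0.071, -0.03, 0, 0, -0.35, 1]
  ]
}}

```text
clock: 0.93
position: [0.3812, -0.3089, 0.3612]
ee_rot: [0.89, 0.456, -0.0, 0.0]
ft_force: [1.5, -0.8, 0.7]
grip_width: 1.001
grasp_force: 0.0
```

{"name": "jog_arm", "arguments": {
  "increments": [
    [0.037, -0.01, 0, 0, 0, -0.07, 1],
    [0.075, -0.02, 0, 0, 0, -0.14, 1],
    [0.112, -0.03, 0, 0, 0, -0.21, 1],
    [0.149, -0.039, 0, 0, 0, -0.28, 1],
    [0.187, -0.049, 0, 0, 0, -0.35, 1]
  ]
}}

```text
clock: 1.35
position: [0.4509, -0.1291, 0.3609]
ee_rot: [0.797, 0.603, -0.0, 0.0]
ft_force: [1.2, -0.8, 0.5]
grip_width: 0.999
grasp_force: 0.0
```

```bash
python3 - <<'E'
from h import *
print(np.round(yaw(),4),np.round(get_obs()['joint_pos'],2))
c=shot('wrist','w1')
print('axes in tool: cam pos',togo(-c['R'].T@c['t']), 'proj trough,tip,grip',[np.round(proj(c,np.array(X))) for X in [(.483,-.0785,.156),(.4855,-.0605,.165),(.4713,-.188,.208)]])
cv2.imwrite('pics/e.png',cv2.resize(c['color'][:,:,::-1],(800,600),interpolation=cv2.INTER_CUBIC))
E
```

```text
[ 0.4509 -0.1291  0.3609 74.2404] [ 0.79 -0.03 -0.59  1.64 -0.01  1.53 -0.07]
axes in tool: cam pos [ 0.06162401  0.00117191 -0.12309854] proj trough,tip,grip [array([266., 124.]), array([264., 108.]), array([284., 226.])]
```

View pics/e.png

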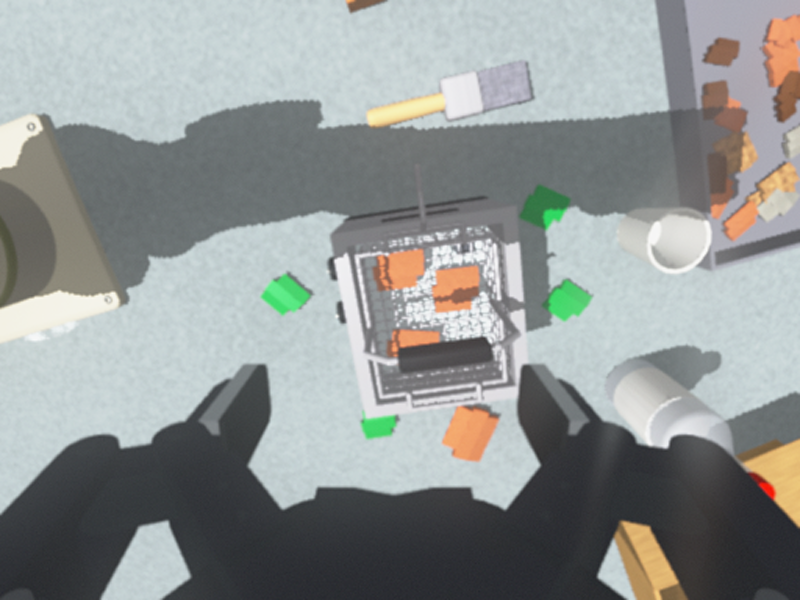

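The wrist view shows the hook tip at (418,165) and the grip at (445,354), both within about 4 px of the predictions. The block is at the top edge, at (365,3). I'll go to the tag next, looking from two places.

```bash
python3 - <<'E'
from h import *
p=yaw()
plan([p,(.485,.03,.27,92),(.497,.10,.20,92)])
E
```

```text
[ 0.1537 -0.0082  0.0912] rz -0.2949 mm/row 35.8 deg/row 3.38
[0.0695 0.0144 0.07  ] rz -0.0 mm/row 19.9 deg/row 0.0
```

{"name": "jog_arm", "arguments": {
  "increments": [
    [0.031, -0.002, 0.018, 0, 0, -0.06, 1],
    [0.062, -0.004, 0.036, 0, 0, -0.12, 1],
    [0.092, -0.005, 0.054, 0, 0, -0.18, 1],
    [0.123, -0.007, 0.072, 0, 0, -0.24, 1],
    [0.154, -0.008, 0.091, 0, 0, -0.295, 1]
  ]
}}

```text
clock: 1.82
position: [0.4853, 0.0207, 0.2693]
ee_rot: [0.7, 0.714, -0.0, 0.0]
ft_force: [0.6, -0.6, -0.6]
grip_width: 1.004
grasp_force: 0.0
```

```bash
python3 - <<'E'
from h import *
print(np.round(yaw(),4))
c=shot('wrist','w2')
E
```

```text
[4.85300e-01 2.07000e-02 2.69300e-01 9.11102e+01]
```

{"name": "jog_arm", "arguments": {
  "increments": [
    [0.02, 0.004, 0.02, 0, 0, 0, 1],
    [0.04, 0.008, 0.04, 0, 0, 0, 1],
    [0.06, 0.012, 0.06, 0, 0, 0, 1],
    [0.07, 0.014, 0.07, 0, 0, 0, 1],
    [0.07, 0.014, 0.07, 0, 0, 0, 1]
  ]
}}

```text
clock: 2.28
position: [0.4968, 0.0918, 0.1976]
ee_rot: [0.7, 0.714, -0.001, -0.002]
ft_force: [-0.1, 0.3, -0.7]
grip_width: 1.0
grasp_force: 0.0
```

```bash
python3 - <<'E'
from h import *
print(np.round(yaw(),4))
c=shot('wrist','w3');c2=load('w2')
P=[(.4952,.1375,.074),(.4777,.137,.074),(.5137,.137,.074),(.5049,.190,.056)]
for k in (c2,c): print([np.round(proj(k,np.array(X)),1).tolist() for X in P])
u,v=proj(c2,np.array(P[0])).astype(int)
f=lambda k,X,r,F:cv2.resize(k['color'][max(0,int(X[1])-r):int(X[1])+r,int(X[0])-r:int(X[0])+r,::-1],(400,400),interpolation=cv2.INTER_CUBIC)
a,b=proj(c2,np.array(P[0])),proj(c,np.array(P[0]))
print(a.astype(int),b.astype(int))
cv2.imwrite('pics/f.png',np.hstack([f(c2,a,50,8),f(c,b,50,8)]))
E
```

```text
[ 0.4968  0.0918  0.1976 91.1656]
[[262.2, 69.3], [246.3, 69.4], [279.0, 70.1], [271.5, 22.5]]
[[251.0, 140.7], [231.8, 140.9], [271.4, 141.6], [262.7, 81.9]]
[262  69] [251 140]
```

View pics/f.png

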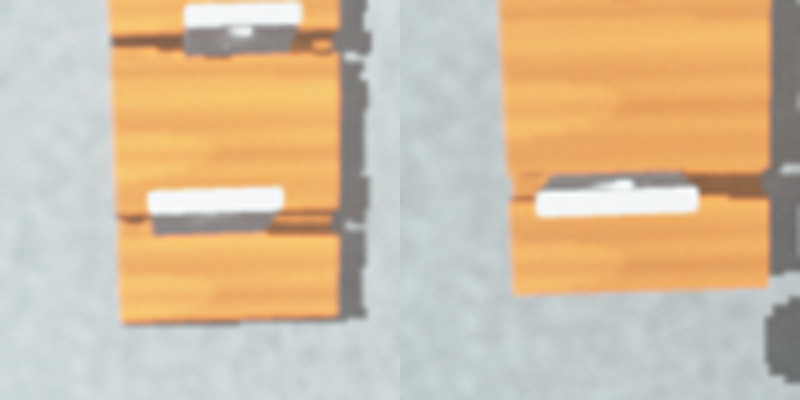

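The close crops show the near tag's top edge from (148,203) to (284,199) on the left and (537,204) to (698,198) on the right. The far tag is visibly narrower and lower, so the near one is the tall tag.

```bash
python3 - <<'E'
from h import *
a=load('w2');b=load('w3')
A=lambda u,v:(a,np.array([212+(u+.5)/4-.5,19+(v+.5)/4-.5]))
B=lambda u,v:(b,np.array([201+(u-400+.5)/4-.5,90+(v+.5)/4-.5]))
for o in ([A(148,203),B(537,204)],[A(284,199),B(698,198)],[A(216,201),B(617.5,201)]):
    X,e=tri(o);print(np.round(X,4),np.round(e,4),'atz .074',[np.round(atz(*q,.074)[:2],4) for q in o])
# block edges at z .028 near side
print([np.round(atz(*B(*p),.028)[:2],4) for p in[(515,295),(768,287)]],[np.round(atz(*A(*p),.028)[:2],4) for p in[(122,322),(340,319)]])
p=yaw()
plan([p,(.4975,.137,.11,91.5),(.4975,.137,.056,91.5)])
E
```

```text
[0.4803 0.1372 0.0731] [0.0001 0.0001] atz .074 [array([0.4802, 0.1371]), array([0.4805, 0.1373])]
[0.5175 0.1392 0.0725] [0.0003 0.0003] atz .074 [array([0.5176, 0.1389]), array([0.517 , 0.1393])]
[0.4989 0.1382 0.0728] [0.0001 0.0001] atz .074 [array([0.4989, 0.138 ]), array([0.4988, 0.1383])]
[array([0.4716, 0.1078]), array([0.5411, 0.1114])] [array([0.4718, 0.1076]), array([0.5422, 0.11  ])]
[0.0466 0.001  0.089 ] rz -0.0072 mm/row 20.1 deg/row 0.08
[0.    0.    0.054] rz -0.0 mm/row 10.8 deg/row 0.0
```

{"name": "jog_arm", "arguments": {
  "increments": [
    [0.02, 0.001, 0.02, 0, 0, -0.03, 1],
    [0.046, 0.003, 0.05, 0, 0, -0.03, 1],
    [0.046, 0.003, 0.09, 0, 0, -0.03, 1],
    [0.046, 0.003, 0.12, 0, 0, -0.03, 1],
    [0.046, 0.003, 0.12, 0, 0, -0.03, 1]
  ]
}}

```text
clock: 2.75
position: [0.4977, 0.1335, 0.0755]
ee_rot: [0.691, 0.723, -0.003, -0.002]
ft_force: [-1.8, -0.1, -0.4]
grip_width: 1.002
grasp_force: 0.0
```

```bash
python3 - <<'E'
from h import *
print(np.round(yaw(),4)); plan([yaw(),(.4988,.138,.056,93)])
print(Ro.from_quat(get_obs()['ee_rot']).as_matrix()[:,2])
E
```

```text
[4.97700e-01 1.33500e-01 7.55000e-02 9.26363e+01]
[0.0044 0.0013 0.0195] rz -0.0063 mm/row 4.0 deg/row 0.07
[-0.00741294 -0.00197881 -0.99997057]
```

{"name": "jog_arm", "arguments": {
  "increments": [
    [0, 0, 0, 0, 0, 0, 1],
    [0, 0, 0, 0, 0, 0, 1],
    [0, 0, 0, 0, 0, 0, 1]
  ]
}}

```text
clock: 3.0
position: [0.5021, 0.1355, 0.0825]
ee_rot: [0.691, 0.723, 0.001, 0.001]
ft_force: [0.3, -1.1, -0.5]
grip_width: 1.003
grasp_force: 0.0
```

{"name": "jog_arm", "arguments": {
  "increments": [
    [0.002, -0.003, 0.01, 0, 0, 0, 1],
    [0.002, -0.003, 0.02, 0, 0, 0, 1],
    [0.002, -0.003, 0.026, 0, 0, 0, 1],
    [0.002, -0.003, 0.026, 0, 0, 0, 1],
    [0.002, -0.003, 0.026, 0, 0, 0, 1]
  ]
}}

```text
clock: 3.42
position: [0.4969, 0.1376, 0.0535]
ee_rot: [0.69, 0.724, -0.0, -0.0]
ft_force: [-0.3, -0.5, -0.3]
grip_width: 1.0
grasp_force: 0.0
```

{"name": "jog_arm", "arguments": {
  "increments": [
    [0, 0, 0, 0, 0, 0, 1],
    [0, 0, 0, 0, 0, 0, 1],
    [0, 0, 0, 0, 0, 0, 1]
  ]
}}

```text
clock: 3.67
position: [0.4976, 0.1377, 0.0543]
ee_rot: [0.69, 0.724, 0.0, 0.0]
ft_force: [0.5, -0.1, 0.1]
grip_width: 0.998
grasp_force: 0.0
```

{"name": "jog_arm", "arguments": {
  "increments": [
    [0, 0.001, 0, 0, 0, 0, 0.2],
    [0, 0.001, 0, 0, 0, 0, 0],
    [0, 0.001, 0, 0, 0, 0, -0.4],
    [0, 0.001, 0, 0, 0, 0, -0.4],
    [0, 0.001, 0, 0, 0, 0, -0.4]
  ],
  "grip_force": 40
}}

```text
clock: 4.08
position: [0.4984, 0.1377, 0.0541]
ee_rot: [0.69, 0.724, -0.0, 0.0]
ft_force: [-0.9, 0.1, 0.9]
grip_width: 0.409
grasp_force: 39.7
```

{"name": "jog_arm", "arguments": {
  "increments": [
    [0, 0, 0, 0, 0, 0, -0.6],
    [0, 0, 0, 0, 0, 0, -0.6],
    [0, 0, 0, 0, 0, 0, -0.6],
    [0, 0, 0, 0, 0, 0, -0.6],
    [0, 0, 0, 0, 0, 0, -0.6]
  ]
}}

```text
clock: 4.5
position: [0.4984, 0.1377, 0.0541]
ee_rot: [0.69, 0.724, 0.0, 0.0]
ft_force: [-1.8, -0.2, 5.2]
grip_width: 0.407
grasp_force: 39.7
```

{"name": "jog_arm", "arguments": {
  "increments": [
    [0, 0, -0.01, 0, 0, 0, -0.6],
    [0, 0, -0.03, 0, 0, 0, -0.6],
    [0, 0, -0.065, 0, 0, 0, -0.6],
    [0, 0, -0.1, 0, 0, 0, -0.6],
    [0, 0, -0.14, 0, 0, 0, -0.6]
  ]
}}

```text
clock: 4.92
position: [0.4973, 0.1377, 0.1951]
ee_rot: [0.69, 0.724, -0.001, -0.001]
ft_force: [1.4, -0.7, 0.4]
grip_width: 0.414
grasp_force: 39.9
```

{"name": "jog_arm", "arguments": {
  "increments": [
    [-0.01, 0, -0.03, 0, 0, 0.05, -0.6],
    [-0.03, 0, -0.04, 0, 0, 0.1, -0.6],
    [-0.06, 0, -0.04, 0, 0, 0.15, -0.6],
    [-0.07, 0, -0.04, 0, 0, 0.17, -0.6],
    [-0.07, 0, -0.04, 0, 0, 0.17, -0.6]
  ]
}}

```text
clock: 5.33
position: [0.5017, 0.0645, 0.2342]
ee_rot: [0.751, 0.66, -0.0, 0.001]
ft_force: [0.2, -0.1, 0.6]
grip_width: 0.409
grasp_force: 39.8
```

{"name": "jog_arm", "arguments": {
  "increments": [
    [0, 0, 0, 0, 0, 0, -0.6],
    [0, 0, 0, 0, 0, 0, -0.6],
    [0, 0, 0, 0, 0, 0, -0.6]
  ]
}}

```text
clock: 5.58
position: [0.5013, 0.0691, 0.2339]
ee_rot: [0.748, 0.663, -0.0, -0.0]
ft_force: [0.3, 0.2, -0.1]
grip_width: 0.416
grasp_force: 39.8
```

```bash
python3 - <<'E'
from h import *
print(np.round(yaw(),4),get_obs()['grip_width'],get_obs()['grasp_force'])
b=shot('side','side1');a=shot('top','top1')
w=load('w1');b0=load('side0');a0=load('top0')
T=lambda u,v:(a0,np.array([200+(u+.5)/5-.5,150+(v+.5)/5-.5]))
S=lambda u,v:(b0,np.array([200+(u+.5)/4-.5,150+(v+.5)/4-.5]))
W=lambda u,v:(w,np.array([(u+.5)/1.5625-.5,(v+.5)/1.5625-.5]))
for n,o in dict(tip2=[S(155,228),W(418,165)],tip3=[T(434,250),S(155,228),W(418,165)],grip=[S(160,350),W(445,347)]).items():
    X,e=tri(o);print(n,np.round(X,4),np.round(e,4))
tcp=np.array(get_obs()['position'])
p=proj(b,tcp);q=proj(b,np.array([.485,-.06,.165]));print(p,q)
x0,y0=int(min(p[0],q[0]))-45,int(p[1])-50
c=b['color'][y0:y0+120,x0:x0+120,::-1]; print(x0,y0)
c1=cv2.resize(c,(600,600),interpolation=cv2.INTER_CUBIC); cv2.imwrite('pics/g.png',c1)
E
```

```text
[5.01300e-01 6.91000e-02 2.33900e-01 8.30934e+01] 0.41552966425166304 39.840134382247925
tip2 [ 0.4883 -0.0586  0.1618] [0.0015 0.0015]
tip3 [ 0.4868 -0.0597  0.1633] [0.0029 0.0002 0.0031]
grip [ 0.4731 -0.1821  0.2107] [0.0005 0.0005]
[235.17484098 151.14204257] [237.71340869 206.3510189 ]
190 101
```

View pics/g.png

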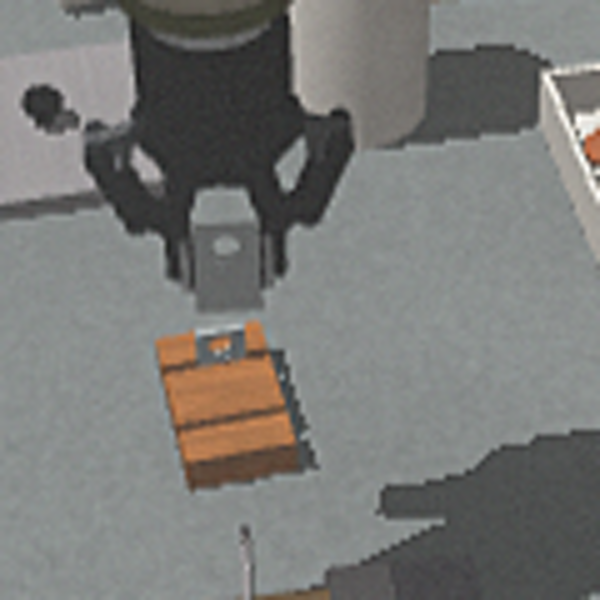

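The side crop shows the tag held upright with its hole at (228,244), and the hook tip at (246,528). I'll move to just in front of the tip.

```bash
python3 - <<'E'
from h import *
plan([yaw(),(.491,-.03,.158,83)])
b=load('side1'); t=np.array(get_obs()['position']); print(proj(b,t+[0,0,.006]),'seen',190+228.5/5-.5,101+244.5/5-.5)
E
```

```text
[-0.0994  0.0016  0.0759] rz 0.0012 mm/row 25.0 deg/row -0.01
[235.05471548 149.46170246] seen 235.2 149.4
```

{"name": "jog_arm", "arguments": {
  "increments": [
    [-0.025, 0.001, 0.02, 0, 0, 0, -0.6],
    [-0.055, 0.002, 0.04, 0, 0, 0, -0.6],
    [-0.085, 0.002, 0.06, 0, 0, 0, -0.6],
    [-0.1, 0.002, 0.076, 0, 0, 0, -0.6],
    [-0.1, 0.002, 0.076, 0, 0, 0, -0.6]
  ]
}}

```text
clock: 6.1
position: [0.4891, -0.0353, 0.1547]
ee_rot: [0.751, 0.661, -0.002, -0.002]
ft_force: [-1.2, -0.3, -0.9]
grip_width: 0.414
grasp_force: 39.9
```

{"name": "jog_arm", "arguments": {
  "increments": [
    [0, 0, 0, 0, 0, 0, -0.6],
    [0, 0, 0, 0, 0, 0, -0.6],
    [0, 0, 0, 0, 0, 0, -0.6],
    [0, 0, 0, 0, 0, 0, -0.6]
  ]
}}

```text
clock: 6.43
position: [0.4919, -0.0305, 0.1588]
ee_rot: [0.749, 0.663, 0.001, 0.0]
ft_force: [-0.4, -0.1, -1.6]
grip_width: 0.412
grasp_force: 39.9
```

```bash
python3 - <<'E'
from h import *
print(np.round(yaw(),4))
b=shot('side','side2');w=shot('wrist','w4')
t=np.array(get_obs()['position']); h=t+[0,0,.006]
print('side hole',proj(b,h),'wrist hole',proj(w,h),'wrist tip',proj(w,np.array([.488,-.058,.164])))
x0,y0=205,175
c=cv2.resize(b['color'][y0:y0+60,x0:x0+40,::-1],(400,600),interpolation=cv2.INTER_CUBIC)
q=proj(w,h).astype(int); print(q)
y1=max(0,q[1]-70);x1=max(0,q[0]-50)
d=cv2.resize(w['color'][y1:y1+150,x1:x1+100,::-1],(400,600),interpolation=cv2.INTER_CUBIC);print(x1,y1)
cv2.imwrite('pics/h.png',np.hstack([c,d]))
E
```

```text
[ 4.9190e-01 -3.0500e-02  1.5880e-01  8.3063e+01]
side hole [238.57842182 197.36233605] wrist hole [250.94525009 261.1817988 ] wrist tip [250.24594993 306.26321783]
[250 261]
200 191
```

View pics/h.png

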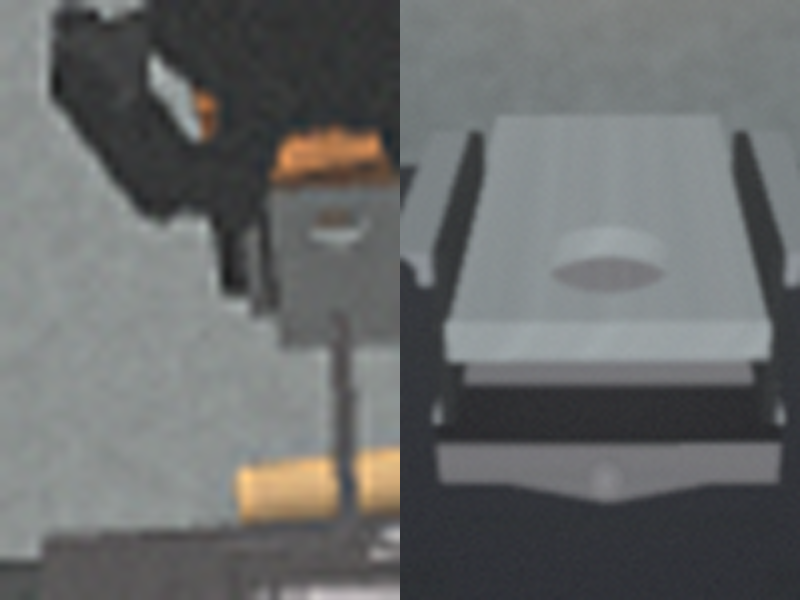

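```bash
python3 - <<'E'
from h import *
b=load('side2');w=load('w4')
for X in [(.488,-.058,.164),(.488,-.058,.1665),(.490,-.058,.164),(.488,-.056,.1625),(.488,-.056,.165)]:
    print(X,proj(b,np.array(X)),proj(w,np.array(X)))
o,d=ray(b,np.array([239.0,207.0]))
for y in (-.062,-.060,-.058,-.056): print(o+d*(y-o[1])/d[1])
# depth at the wire in side
D=b['depth']; 
for v in (206,207,208,209,210,212): print(v,[np.round(dep(b,(u,v)),3).tolist() for u in (239,)])
for u,v in ((250,311),(251,311),(251,308)): print('w',np.round(dep(w,(u,v)),3))
E
```

```text
(0.488, -0.058, 0.164) [238.78285748 205.80547246] [250.24594993 306.26321783]
(0.488, -0.058, 0.1665) [238.73833278 205.19043461] [250.22921839 309.55169602]
(0.49, -0.058, 0.164) [239.5632522  205.68574163] [254.02141246 305.87624992]
(0.488, -0.056, 0.1625) [238.68783108 205.56436156] [249.7884545  301.23446371]
(0.488, -0.056, 0.165) [238.6432343  204.95045429] [249.76411688 304.42351714]
[ 0.48793597 -0.062       0.16413407]
[ 0.4881342  -0.06        0.16158425]
[ 0.48833244 -0.058       0.15903442]
[ 0.48853067 -0.056       0.1564846 ]
206 [[0.488, -0.06, 0.165]]
207 [[0.488, -0.063, 0.165]]
208 [[0.487, -0.067, 0.166]]
209 [[0.487, -0.067, 0.163]]
210 [[0.487, -0.07, 0.162]]
212 [[0.486, -0.074, 0.159]]
w [ 0.488 -0.057  0.168]
w [ 0.488 -0.059  0.167]
w [ 0.488 -0.057  0.166]
```

The hook tip, seen as the blob at (605,480) in the wrist crop, measures (0.488,-0.059,0.165). The hole is at (0.492,-0.031,0.165), in line with the hook axis. I'll thread it slowly.

{"name": "jog_arm", "arguments": {
  "increments": [
    [-0.006, 0, 0, 0, 0, 0, -0.6],
    [-0.012, 0, 0, 0, 0, 0, -0.6],
    [-0.018, 0, 0, 0, 0, 0, -0.6],
    [-0.024, 0, 0, 0, 0, 0, -0.6],
    [-0.028, 0, 0, 0, 0, 0, -0.6]
  ]
}}

```text
clock: 6.95
position: [0.4877, -0.0608, 0.158]
ee_rot: [0.75, 0.662, -0.0, 0.0]
ft_force: [0.4, -0.0, -0.6]
grip_width: 0.417
grasp_force: 39.9
```

{"name": "jog_arm", "arguments": {
  "increments": [
    [-0.003, 0, 0.001, 0, 0, 0, -0.6],
    [-0.006, 0, 0.002, 0, 0, 0, -0.6],
    [-0.009, 0, 0.004, 0, 0, 0, -0.6],
    [-0.012, 0, 0.006, 0, 0, 0, -0.6],
    [-0.015, 0, 0.008, 0, 0, 0, -0.6]
  ]
}}

```text
clock: 7.37
position: [0.486, -0.0746, 0.1497]
ee_rot: [0.749, 0.662, -0.0, -0.0]
ft_force: [0.2, 0.2, -0.4]
grip_width: 0.413
grasp_force: 39.9
```

{"name": "jog_arm", "arguments": {
  "increments": [
    [-0.002, 0, 0.001, 0, 0, 0, -0.6],
    [-0.004, 0, 0.003, 0, 0, 0, -0.6],
    [-0.004, 0, 0.003, 0, 0, 0, -0.6],
    [-0.004, 0, 0.003, 0, 0, 0, -0.6]
  ]
}}

```text
clock: 7.7
position: [0.4855, -0.0784, 0.1469]
ee_rot: [0.749, 0.662, -0.0, -0.0]
ft_force: [0.6, 0.4, -0.8]
grip_width: 0.41
grasp_force: 39.9
```

```bash
python3 - <<'E'
from h import *
print(np.round(yaw(),4),get_obs()['ft_force'])
b=shot('side','side3');w=shot('wrist','w5')
h=np.array(get_obs()['position'])+[0,0,.006]
c=cv2.resize(b['color'][185:235,210:260,::-1],(600,600),interpolation=cv2.INTER_CUBIC); print(proj(b,h))
cv2.imwrite('pics/i.png',c)
E
```

```text
[ 4.85500e-01 -7.84000e-02  1.46900e-01  8.29477e+01] [ 0.60641401  0.36715767 -0.78813494]
[239.27932652 214.84652366]
```

View pics/i.png

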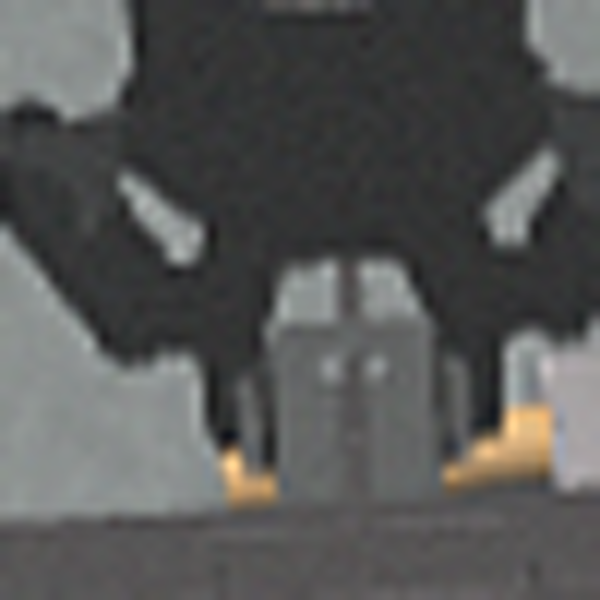

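The side crop shows the wire entering the hole at (355,370), with the tip showing beyond the tag's top edge at (347,290). The tag is threaded and there is no contact force. I'll lower it slightly, release, and rise.

{"name": "jog_arm", "arguments": {
  "increments": [
    [0, 0, 0.001, 0, 0, 0, -0.6],
    [0, 0, 0.002, 0, 0, 0, -0.6],
    [0, 0, 0.002, 0, 0, 0, 0.1],
    [0, 0, 0.002, 0, 0, 0, 0.1],
    [0, 0, 0.002, 0, 0, 0, 0.1]
  ],
  "grip_force": 20
}}

```text
clock: 8.22
position: [0.4856, -0.0783, 0.145]
ee_rot: [0.749, 0.662, -0.0, 0.0]
ft_force: [0.5, -0.4, 0.5]
grip_width: 0.551
grasp_force: 0.0
```

{"name": "jog_arm", "arguments": {
  "increments": [
    [0, 0, 0, 0, 0, 0, 0.5],
    [0, 0, 0, 0, 0, 0, 1],
    [0, 0, 0, 0, 0, 0, 1],
    [0, 0, 0, 0, 0, 0, 1],
    [0, 0, 0, 0, 0, 0, 1]
  ]
}}

```text
clock: 8.63
position: [0.4856, -0.0784, 0.145]
ee_rot: [0.749, 0.662, -0.0, 0.0]
ft_force: [-0.0, -0.6, 0.9]
grip_width: 1.003
grasp_force: 0.0
```

{"name": "jog_arm", "arguments": {
  "increments": [
    [0, 0, -0.02, 0, 0, 0, 1],
    [0, 0, -0.05, 0, 0, 0, 1],
    [0, 0, -0.08, 0, 0, 0, 1],
    [0, 0, -0.115, 0, 0, 0, 1],
    [0, 0, -0.14, 0, 0, 0, 1]
  ]
}}

```text
clock: 9.05
position: [0.4859, -0.0781, 0.2879]
ee_rot: [0.749, 0.662, 0.001, 0.001]
ft_force: [0.9, 0.0, 0.3]
grip_width: 0.998
grasp_force: 0.0
```

```bash
python3 - <<'E'
from h import *
print(np.round(yaw(),4),get_obs()['joint_pos'].round(2))
b=shot('side','side4');w=shot('wrist','w6')
c=cv2.resize(b['color'][180:260,200:290,::-1],(675,600),interpolation=cv2.INTER_CUBIC)
cv2.imwrite('pics/j.png',c)
plan([yaw(),(.478,-.12,.29,53),(.473,-.16,.29,23),(.472,-.186,.29,-7)])
E
```

```text
[ 4.85900e-01 -7.81000e-02  2.87900e-01  8.29732e+01] [ 0.74  0.06 -0.69  1.71  0.04  1.38 -0.08]
[-0.0425 -0.0042 -0.0007] rz 0.5228 mm/row 8.5 deg/row -5.99
[-0.035   0.0201 -0.    ] rz 0.5236 mm/row 8.1 deg/row -6.0
[-0.0111  0.0235 -0.    ] rz 0.5236 mm/row 5.2 deg/row -6.0
```

View pics/j.png

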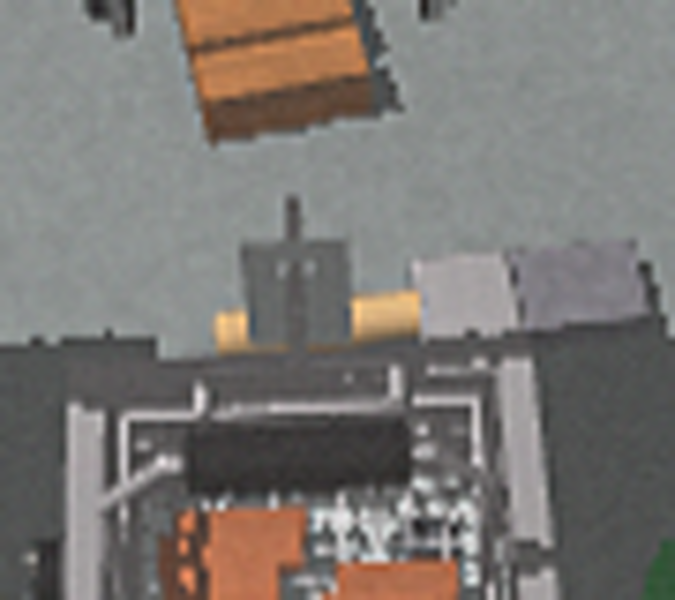

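The side crop shows the tag hanging on the hook at (297,290), clear of the hand. I'll rotate over the grip.

{"name": "jog_arm", "arguments": {
  "increments": [
    [-0.0085, -0.001, 0, 0, 0, 0.105, 1],
    [-0.017, -0.002, 0, 0, 0, 0.21, 1],
    [-0.026, -0.003, 0, 0, 0, 0.315, 1],
    [-0.034, -0.004, 0, 0, 0, 0.42, 1],
    [-0.043, -0.004, 0, 0, 0, 0.523, 1]
  ]
}}

```text
clock: 9.57
position: [0.4759, -0.1208, 0.2842]
ee_rot: [0.896, 0.444, -0.0, -0.0]
ft_force: [0.5, 0.2, -0.3]
grip_width: 0.996
grasp_force: 0.0
```

{"name": "jog_arm", "arguments": {
  "increments": [
    [-0.007, 0.004, 0, 0, 0, 0.105, 1],
    [-0.014, 0.008, 0, 0, 0, 0.21, 1],
    [-0.021, 0.012, 0, 0, 0, 0.315, 1],
    [-0.028, 0.016, 0, 0, 0, 0.42, 1],
    [-0.035, 0.02, 0, 0, 0, 0.523, 1]
  ]
}}

```text
clock: 9.98
position: [0.4709, -0.1609, 0.2842]
ee_rot: [0.98, 0.197, -0.0, -0.0]
ft_force: [-0.1, -0.5, -0.3]
grip_width: 0.996
grasp_force: 0.0
```

{"name": "jog_arm", "arguments": {
  "increments": [
    [-0.002, 0.005, 0, 0, 0, 0.105, 1],
    [-0.004, 0.01, 0, 0, 0, 0.21, 1],
    [-0.007, 0.014, 0, 0, 0, 0.315, 1],
    [-0.009, 0.019, 0, 0, 0, 0.42, 1],
    [-0.011, 0.024, 0, 0, 0, 0.523, 1]
  ]
}}

```text
clock: 10.4
position: [0.4702, -0.1871, 0.2842]
ee_rot: [0.998, -0.063, -0.0, -0.0]
ft_force: [0.6, 0.4, 0.2]
grip_width: 0.999
grasp_force: 0.0
```

{"name": "jog_arm", "arguments": {
  "increments": [
    [0, 0, 0, 0, 0, 0, 1],
    [0, 0, 0, 0, 0, 0, 1],
    [0, 0, 0, 0, 0, 0, 1]
  ]
}}

```text
clock: 10.65
position: [0.4704, -0.1865, 0.2846]
ee_rot: [0.998, -0.059, -0.0, -0.0]
ft_force: [0.9, -0.1, 0.2]
grip_width: 1.0
grasp_force: 0.0
```

```bash
python3 - <<'E'
from h import *
print(np.round(yaw(),4),get_obs()['joint_pos'].round(2))
def cloud(c):
    P=[]
    for v in range(0,384):
        for u in range(0,512):
            if c['depth'][v,u]>0 and c['color'][v,u].max()<75: P.append(dep(c,(u,v)))
    return np.array(P)
w=shot('wrist','w7')
for n in ('side4','w6','w7'):
    P=cloud(load(n)); m=(abs(P[:,0]-.472)<.06)&(abs(P[:,1]+.187)<.03)&(P[:,2]>.196)&(P[:,2]<.226)
    Q=P[m]
    if len(Q)<20: print(n,len(Q));continue
    T=Q[Q[:,2]>np.percentile(Q[:,2],60)-.002]
    print(n,len(Q),'min',Q.min(0).round(4),'max',Q.max(0).round(4),'ztop',np.percentile(Q[:,2],[50,80,95]).round(4))
    r=cv2.minAreaRect(((T[:,:2])*1000).astype(np.float32)); print(r)
plan([yaw(),(.472,-.186,.208,-7)])
E
```

```text
[ 0.4704 -0.1865  0.2846 -6.7243] [ 0.8   0.09 -0.54  1.69  0.04  1.38 -1.43]
side4 264 min [ 0.4368 -0.2012  0.1968] max [ 0.5029 -0.1808  0.2193] ztop [0.2159 0.2175 0.2186]
((471.24835205078125, -190.6077880859375), (14.8085298538208, 63.52922439575195), 83.30409240722656)
w6 671 min [ 0.4405 -0.1873  0.2   ] max [ 0.5039 -0.1771  0.2168] ztop [0.2075 0.2111 0.2144]
((472.2458801269531, -181.6416015625), (3.1815319061279297, 63.302982330322266), 82.08753204345703)
w7 36 min [ 0.4667 -0.1974  0.2071] max [ 0.5051 -0.1819  0.2183] ztop [0.2156 0.2167 0.2178]
((486.9309997558594, -185.20692443847656), (9.723149299621582, 39.76862335205078), 66.95223236083984)
[ 0.0015 -0.0006  0.0768] rz 0.0044 mm/row 15.4 deg/row -0.05
```

{"name": "jog_arm", "arguments": {
  "increments": [
    [0.001, 0.001, 0.02, 0, 0, 0.004, 1],
    [0.001, 0.001, 0.04, 0, 0, 0.004, 1],
    [0.001, 0.001, 0.06, 0, 0, 0.004, 1],
    [0.001, 0.001, 0.072, 0, 0, 0.004, 1],
    [0.001, 0.001, 0.077, 0, 0, 0.004, 1]
  ]
}}

```text
clock: 11.12
position: [0.4706, -0.1875, 0.2062]
ee_rot: [0.998, -0.062, -0.001, -0.0]
ft_force: [-0.2, 0.2, -0.4]
grip_width: 1.003
grasp_force: 0.0
```

{"name": "jog_arm", "arguments": {
  "increments": [
    [0, 0, 0, 0, 0, 0, 1],
    [0, 0, 0, 0, 0, 0, 0.5],
    [0, 0, 0, 0, 0, 0, 0],
    [0, 0, 0, 0, 0, 0, -0.3],
    [0, 0, 0, 0, 0, 0, -0.4]
  ],
  "grip_force": 60
}}

```text
clock: 11.53
position: [0.4717, -0.1881, 0.2088]
ee_rot: [0.998, -0.063, 0.001, 0.0]
ft_force: [0.1, -1.0, 0.0]
grip_width: 0.453
grasp_force: 0.0
```

{"name": "jog_arm", "arguments": {
  "increments": [
    [0, 0, 0, 0, 0, 0, -0.55],
    [0, 0, 0, 0, 0, 0, -0.7],
    [0, 0, 0, 0, 0, 0, -0.8],
    [0, 0, 0, 0, 0, 0, -1],
    [0, 0, 0, 0, 0, 0, -1]
  ]
}}

```text
clock: 11.95
position: [0.4715, -0.1883, 0.2085]
ee_rot: [0.998, -0.063, 0.0, 0.0]
ft_force: [-1.4, 0.1, 5.1]
grip_width: 0.152
grasp_force: 58.9
```

{"name": "jog_arm", "arguments": {
  "increments": [
    [0, 0, 0, 0, 0, 0, -1],
    [0, 0, 0, 0, 0, 0, -1],
    [0, 0, 0, 0, 0, 0, -1],
    [0, 0, 0, 0, 0, 0, -1],
    [0, 0, 0, 0, 0, 0, -1]
  ],
  "grip_force": 110
}}

```text
clock: 12.37
position: [0.4715, -0.1882, 0.2086]
ee_rot: [0.998, -0.063, 0.0, 0.0]
ft_force: [-1.3, -0.7, 6.2]
grip_width: 0.143
grasp_force: 107.2
```

{"name": "jog_arm", "arguments": {
  "increments": [
    [0, 0, -0.001, 0, 0, 0, -1],
    [0, 0, -0.003, 0, 0, 0, -1],
    [0, 0, -0.006, 0, 0, 0, -1],
    [0, 0, -0.009, 0, 0, 0, -1],
    [0, 0, -0.012, 0, 0, 0, -1]
  ]
}}

```text
clock: 12.78
position: [0.4712, -0.1879, 0.22]
ee_rot: [0.998, -0.062, -0.0, -0.0]
ft_force: [0.1, 0.0, -5.6]
grip_width: 0.145
grasp_force: 107.3
```

{"name": "jog_arm", "arguments": {
  "increments": [
    [0, 0, -0.003, 0, 0, 0, -1],
    [0, 0, -0.006, 0, 0, 0, -1],
    [0, 0, -0.008, 0, 0, 0, -1],
    [0, 0, -0.009, 0, 0, 0, -1],
    [0, 0, -0.009, 0, 0, 0, -1]
  ]
}}

```text
clock: 13.2
position: [0.4714, -0.188, 0.2293]
ee_rot: [0.998, -0.063, 0.0, 0.0]
ft_force: [-0.0, 0.3, -5.6]
grip_width: 0.149
grasp_force: 107.3
```

```bash
cat > chk.py <<'E'
from h import *
import sys
s=get_obs();print(np.round(yaw(),4),s['ft_force'].round(2),s['torque'].round(3),s['grasp_force'].round(1),s['grip_width'].round(3))
# tilt estimate: track features (tag, basket) between side4 and now via predicted rigid lift
b=shot('side',sys.argv[1]); b0=load('side4'); dz=float(s['position'][2])-.2086
def pts(c,x,y,z,col):
    V,U=np.mgrid[0:384,0:512]; out=[]
    for v,u in zip(V.ravel(),U.ravel()):
        if c['depth'][v,u]<=0: continue
        X=dep(c,(u,v))
        if x[0]<X[0]<x[1] and y[0]<X[1]<y[1] and z[0]<X[2]<z[1]: out.append(X)
    return np.array(out)
for n,x,y,z in (('tag',(.45,.52),(-.11,-.05),(.112,.175)),):
    for k,c,o in(('before',b0,0),('now',b,dz)):
        Q=pts(c,x,y,(z[0]+o,z[1]+o),0); print(n,k,len(Q),np.median(Q,0).round(4),Q[:,2].min().round(4),(Q[:,2].max()-o).round(4))
# sherds: orange pixels
for k,c,o in(('before',b0,0),('now',b,dz)):
    C=c['color'].astype(int); m=(C[...,0]>C[...,2]*2)&(C[...,0]>110)&(C[...,0]>C[...,1]*1.6)
    P=np.array([dep(c,(u,v)) for v,u in np.argwhere(m) if c['depth'][v,u]>0]); 
    P=P[(abs(P[:,0]-.471)<.075)&(abs(P[:,1]+.187)<.085)&(P[:,2]>.07+o)&(P[:,2]<.14+o)]
    print('sherd px',k,len(P),P.mean(0).round(4)-[0,0,o])
E
python3 chk.py s5
```

```text
Traceback (most recent call last):
  File "chk.py", line 3, in <module>
    s=get_obs();print(np.round(yaw(),4),s['ft_force'].round(2),s['torque'].round(3),s['grasp_force'].round(1),s['grip_width'].round(3))
                                                                                    ^^^^^^^^^^^^^^^^^^^^^^
AttributeError: 'float' object has no attribute 'round'
```

```bash
sed -i "s/,s\['grasp_force'\].round(1),s\['grip_width'\].round(3)//" chk.py; python3 chk.py s5
```

```text
[ 0.4714 -0.188   0.2293 -7.1737] [-0.02  0.27 -5.62] [-0.029  0.016  0.01 ]
tag before 247 [ 0.4824 -0.0809  0.1423] 0.113 0.1668
tag now 21 [ 0.5027 -0.1071  0.1378] 0.1346 0.1422
sherd px before 354 [ 0.4681 -0.1809  0.0941]
sherd px now 192 [ 0.4603     -0.2121      0.09452546]
```

```bash
cat > chk2.py <<'E'
from h import *
import sys
def cl(c):
    K=c['K'];V,U=np.mgrid[0:384,0:512]; uv=np.stack([U.ravel(),V.ravel()],1).astype(float)
    d=np.stack([(uv[:,0]-K[0,2])/K[0,0],(uv[:,1]-K[1,2])/K[1,1]],1);s=d.copy()
    for _ in range(15): s=d/(1+c['k1']*(s**2).sum(1))[:,None]
    z=c['depth'].ravel(); p=np.c_[s*z[:,None],z]; X=(p-np.array(c['t']))@np.array(c['R']); return X[z>0],c['color'].reshape(-1,3)[z>0].astype(int)
z0=get_obs()['position'][2]; dz=z0-.2086; y=np.radians(-7); print(np.round(yaw(),4),get_obs()['ft_force'].round(2),'dz',dz)
B=np.array([[np.cos(y),-np.sin(y),0],[np.sin(y),np.cos(y),0],[0,0,1]])
for n in('top','wrist','side'):
    c=shot(n,sys.argv[1]+n); X,C=cl(c); L=(X-[.4715,-.188,.083+dz])@B   # basket frame
    tag=L[(abs(L[:,0])<.03)&(L[:,1]>.09)&(L[:,1]<.14)&(L[:,2]>.015)&(L[:,2]<.1)]
    print(n,'tag',len(tag),tag.min(0).round(3) if len(tag) else '',tag.max(0).round(3) if len(tag) else '',np.median(tag,0).round(3) if len(tag) else '')
    o=(C[:,0]>1.8*C[:,2])&(C[:,0]>1.4*C[:,1])&(C[:,0]>60)&(abs(L[:,0])<.065)&(abs(L[:,1])<.075)&(L[:,2]>-.01)&(L[:,2]<.06)
    print('  orange',o.sum(),L[o].mean(0).round(3) if o.any() else '')
    for sgn in(1,-1):
        e=L[(L[:,1]*sgn>.06)&(L[:,1]*sgn<.072)&(abs(L[:,0])<.055)&(L[:,2]>.045)&(L[:,2]<.063)]
        if len(e): print('  y-end top',sgn,len(e),np.percentile(e[:,2],90).round(4))
    for sgn in(1,-1):
        e=L[(L[:,0]*sgn>.022)&(L[:,0]*sgn<.034)&(abs(L[:,1])<.008)&(L[:,2]>.12)&(L[:,2]<.145)]
        if len(e): print('  grip top x',sgn,len(e),np.percentile(e[:,2],70).round(4))
E
python3 chk2.py p1
```

```text
[ 0.4714 -0.188   0.2291 -7.1732] [ 0.61 -0.23 -5.27] dz 0.0204739646413791
top tag 60 [-0.018  0.092  0.026] [0.017 0.131 0.086] [-0.001  0.113  0.077]
  orange 90 [-0.021  0.04   0.012]
  y-end top 1 41 0.0576
  grip top x -1 11 0.1351
wrist tag 2267 [-0.018  0.09   0.02 ] [0.019 0.132 0.084] [0.002 0.111 0.069]
  orange 3752 [-0.005  0.012  0.011]
  y-end top 1 795 0.0586
  y-end top -1 788 0.0587
  grip top x 1 877 0.1343
  grip top x -1 373 0.1345
side tag 0   
  orange 326 [-0.008 -0.011  0.011]
  y-end top 1 64 0.0587
  y-end top -1 106 0.0579
  grip top x 1 26 0.1335
  grip top x -1 32 0.1348
```

The tag is on the hook at basket y≈0.112 and the basket is level. I'll continue the lift.

{"name": "jog_arm", "arguments": {
  "increments": [
    [0, 0, -0.002, 0, 0, 0, -1],
    [0, 0, -0.006, 0, 0, 0, -1],
    [0, 0, -0.011, 0, 0, 0, -1],
    [0, 0, -0.016, 0, 0, 0, -1],
    [0, 0, -0.021, 0, 0, 0, -1]
  ]
}}

```text
clock: 13.82
position: [0.4715, -0.1881, 0.2508]
ee_rot: [0.998, -0.063, 0.0, 0.0]
ft_force: [-0.5, 0.1, -5.8]
grip_width: 0.143
grasp_force: 107.3
```

{"name": "jog_arm", "arguments": {
  "increments": [
    [0, 0, -0.005, 0, 0, 0, -1],
    [0, 0, -0.01, 0, 0, 0, -1],
    [0, 0, -0.015, 0, 0, 0, -1],
    [0, 0, -0.02, 0, 0, 0, -1],
    [0, 0, -0.025, 0, 0, 0, -1]
  ]
}}

```text
clock: 14.23
position: [0.4713, -0.188, 0.2756]
ee_rot: [0.998, -0.063, 0.0, 0.0]
ft_force: [0.6, 0.3, -5.6]
grip_width: 0.146
grasp_force: 107.3
```

{"name": "jog_arm", "arguments": {
  "increments": [
    [0, 0, -0.005, 0, 0, 0, -1],
    [0, 0, -0.01, 0, 0, 0, -1],
    [0, 0, -0.014, 0, 0, 0, -1],
    [0, 0, -0.017, 0, 0, 0, -1],
    [0, 0, -0.019, 0, 0, 0, -1]
  ]
}}

```text
clock: 14.65
position: [0.4714, -0.188, 0.2944]
ee_rot: [0.998, -0.063, 0.0, 0.0]
ft_force: [-0.4, 0.4, -4.7]
grip_width: 0.143
grasp_force: 107.3
```

{"name": "jog_arm", "arguments": {
  "increments": [
    [0, 0, 0, 0, 0, 0, -1],
    [0, 0, 0, 0, 0, 0, -1],
    [0, 0, 0, 0, 0, 0, -1],
    [0, 0, 0, 0, 0, 0, -1],
    [0, 0, 0, 0, 0, 0, -1]
  ]
}}

```text
clock: 15.07
position: [0.4713, -0.188, 0.2938]
ee_rot: [0.998, -0.063, -0.0, -0.0]
ft_force: [-0.2, -0.2, -4.6]
grip_width: 0.144
grasp_force: 107.3
```

{"name": "jog_arm", "arguments": {
  "increments": [
    [0, 0, 0, 0, 0, 0, -1],
    [0, 0, 0, 0, 0, 0, -1],
    [0, 0, 0, 0, 0, 0, -1],
    [0, 0, 0, 0, 0, 0, -1],
    [0, 0, 0, 0, 0, 0, -1]
  ]
}}

```text
clock: 15.48
position: [0.4713, -0.1881, 0.294]
ee_rot: [0.998, -0.063, 0.0, 0.0]
ft_force: [1.2, 1.0, -5.2]
grip_width: 0.146
grasp_force: 107.3
```

```bash
python3 chk2.py p2
```

```text
[ 0.4713 -0.1881  0.294  -7.1754] [ 1.23  0.95 -5.21] dz 0.08542734103168509
top tag 69 [-0.018  0.09   0.026] [0.017 0.132 0.088] [-0.     0.114  0.078]
  orange 101 [-0.024  0.039  0.012]
  y-end top 1 39 0.0589
  grip top x -1 15 0.1342
wrist tag 2254 [-0.018  0.09   0.019] [0.019 0.133 0.085] [0.002 0.111 0.069]
  orange 3877 [-0.005  0.011  0.011]
  y-end top 1 783 0.0587
  y-end top -1 796 0.0588
  grip top x 1 884 0.1344
  grip top x -1 369 0.1346
side tag 1 [0.017 0.11  0.032] [0.017 0.11  0.032] [0.017 0.11  0.032]
  orange 325 [-0.008 -0.015  0.011]
  y-end top 1 43 0.0597
  y-end top -1 121 0.0576
  grip top x 1 37 0.134
  grip top x -1 45 0.1335
```

The basket is level and still about 30 mm above the rim, with the tag on its hook and the sherds inside.

```bash
python3 -c "
from workcell import workorder
print(workorder.hand_in())"
```

```text
the job is handed in; nothing more can be done
None
```

I hung the tall tag on the basket's hook, lifted the basket by its grip, and handed the job in while holding it level about 30 mm above the rim, with the tag hanging and the sherds inside; the hand-in returned no verdict.

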